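# Clear a stuck filter cartridge on the dive deck

## Robot

A 6-joint arm with a two-finger parallel gripper is mounted at the origin on the work surface. World frame = base frame: x ahead of the robot, y to its left, z up, the work surface at z = 0. Lengths are in m, angles in rad, forces in N, time in s.
With the tool pointing down it reaches from about 0.3 to 0.875 m from the base axis. Payload 6.4 kg.
Tool frame: the origin (TCP) lies midway between the tips of the shut fingers; the grasp point (between the pads) lies 19 mm behind it (ctrl.hold_point_z is the distance from the TCP to the grasp point, in m); z points along the fingers, y is the line along which they close (so a half turn about z gives the same grasp; the last joint's range is limited). The gripper opens to 85 mm and grips with 20 to 120 N. Pads are 22 mm wide; open, the fingers measure 114 mm over their backs; the gripper's body (76 mm by 85 mm) begins 54 mm behind the grasp point. The pads swing forward as they close: fully open they stand 13 mm farther back than shut.
Start: joints at [-1.349, 0.181, 1.607, -0, 1.354, -0.206], TCP at [0.239, -0.523, 0.231] pointing down, gripper open.
Joint ranges: [-2.99, 2.99], [-0.89, 2.07], [0.3, 2.58], [-1.14, 4.28], [0, 2.63], [-3.12, 3.12]. Speed limits (rad/s): [2.57, 2.57, 3.01, 3.14, 3.14, 3.14].

## Interface

Orientations are given as a unit quaternion [w, x, y, z].
In Python, from bench import ctrl gives the robot as it stands.
- The arm moves only by the tool carry_out, never from a script. Its argument "plan" is text: rows parted by semicolons, each of 6 numbers parted by spaces: the shift along the tool's x, y, z as a fraction of full scale, then the turn, a rotation vector about the tool's x, y, z as a fraction of full scale. A call has exactly 8 rows; each row shifts and turns the commanded pose from where the row before left it, along the tool's axes as they then stand; what a row does not reach is not made up. Full scale, the value 1, is 40 mm for a shift and 0.1 rad for a turn. A row lasts 1/12 s, in which the tool goes at most 41.7 mm and 7.16 degrees, less where a joint would pass 70% of its speed; a pose out of reach is approached as far as the arm can. A call with a number of a shift or a turn outside -1 to 1 is refused whole. A call with a gripper value outside its range is refused whole. "claw" is the gripper's target within -1 to 1 (shut at 1, half-way at 0, fully open at -1), set as the call begins (left out, the last holds). The fingers move at their own pace and stop on an object; the grip force is fixed at half the most. Time passes only in rows, so rows that do not move let the fingers close, or fill a call up. It gives the time, the measured TCP pose, the force, the opening and the grip force at its end, in the units of the state.
- ctrl.get_obs(): the state, without advancing time (a new reading comes with each control period).
- ctrl.camera(name): name is "side" or "top" or "wrist"; returns a dict with "pixels" (420x560x3 uint8, red, green, blue), "mtx" (3x3 intrinsics, pixels), "R" (3x3) and "t" (3): a world point X has camera coordinates R X + t. Camera axes: x right, y down, z forward; pixel columns grow to the right and rows downward; lengths in m; the calibration is good to about 2 mm. A picture is of the moment at which its call begins. There is no depth.
- ctrl.hand_in(): hands the job in; it is judged then, once.
The state is a dict: "time_s": time; "q": joint angles; "dq": joint speeds; "joint_efforts": joint torques, N m; "eef_pos": TCP position; "eef_rot": TCP orientation; "wrist_force": force on the tool from outside, world axes, zero at the start; "torque": the same for the moment, N m; "opening": opening from 0.0 (shut) to 1.0 (fully open); "grasp_force": force on a finger pad.
Only numpy, scipy, OpenCV 4.12 (cv2) and the standard library are available. Lean on these libraries where they do the work, as an engineer would, in place of code of your own. Each camera call takes 0.05 s, during which the arm holds its last target. There are 200 camera calls.

## Task

A spent filter cartridge is stuck inside the upright aluminium filter tube. Pull the red-handled push rod out of its grey holder and use it to push the cartridge down and out of the tube's lower end into the yellow tray, then leave the rod standing in the tube, fully down with its collar on the rim, and let go. Do not touch the cartridge with the gripper, and leave the mask, the torch and the white tin where they are.

Things in the scene. Friction and masses are not known exactly. Their poses are not given: they have to be found in the camera images.
- tube_rim (a point): centre of the upper mouth of the upright aluminium tube (outside diameter 52 mm, bore 37 mm, 85 mm long, open at both ends), z up along the tube. The rim is 175 mm above the table. The tube is fixed in a stand: grey base plate 190 x 165 mm (x by y), a round steel post 68 mm to each side along this frame's y, with clamp arms to the tube; the posts and arms stay at least 25 mm below the rim, nothing stands above it. The stand does not move.
- tube_bottom (a point): centre of the lower mouth of the tube, 85 mm below the rim and 80 mm above the tray floor. Two rubber-faced spring pads in the bore, 14 to 28 mm above this point, grip the cartridge: it takes about 6 to 14 N of downward push to keep it moving (the rod resting on it, or dropped on it, does not push it out), all the way until its upper end has passed the pads, then it drops free. With the cartridge gone the pads leave 30 mm between them.
- tray_floor (a point): centre of the floor of the yellow catch tray fixed below the tube, same axes as tube_rim. Inside 142 mm along x, 102 mm along y, walls 28 mm above the floor, open on top.
- cartridge_center (a point): centre of the stuck cartridge: white plastic cylinder with orange bands and an orange top face, 60 mm long, 33 mm diameter, about 60 g, z along its length. It starts upright in the tube, its upper end 9 to 17 mm below the rim.
- rod_grip (a point): middle of the red handle of the push rod (half-way up the handle), z along the rod, pointing up from tip to handle. Handle: cylinder 30 mm diameter, 60 mm long, with thin black bands. Below it a red collar 56 mm diameter, 6 mm thick, and below that a plain steel shank 22 mm diameter, 90 mm long. The whole rod weighs about 220 g.
- rod_collar (a point): centre of the underside of the rod's collar, 36 mm below rod_grip; this face rests on the tube's rim (or the holder's rim). The rod's tip is 90 mm below it, so with the collar on the rim the tip stands 5 mm out of the tube's lower end.
- holder_rim (a point): centre of the mouth of the fixed grey holder, an upright cup 46 mm outside, 34 mm inside, 100 mm tall on a 90 mm disc foot. The rod stands in it upright with its collar on this rim.
- mask: red diving mask, about 175 mm wide and 100 mm tall, standing on the table; leave alone. Origin at the centre of its underside.
- torch: yellow and black diving torch, 155 mm long, 44 mm diameter, lying on the table; leave alone. Origin on its underside, mid-length.
- tin: closed white round tin of anti-fog paste, 60 mm diameter, 35 mm tall; leave alone. Origin at the centre of its underside.
Mind the look-alikes: they are no part of the job. Of the things that look like the part that bears holder_rim, the largest one is meant. What is shaped like the part that bears rod_grip but turquoise is not meant.

How it is judged:
By the outcome, as a careful person would: the job done as asked, in the order asked, and still so for the second after the job is handed in, with the robot touching nothing.
It also fails if it takes over 42 s, if anything falls off the work surface, if the arm or the gripper's body presses on something with over 40 N, if the wrist force passes 120 N, or if a joint passes its speed limit or range.

## Working session

There is one attempt and no reset: what is moved stays moved. The work goes in short steps, Python scripts to look and compute and a tool call to move; the robot and the scene stay as the last step left them, time stands still between calls to the robot, and variables do not carry over. Pictures are saved under pics/ and viewed, at most 10 in all, crops included, and the job is handed in when it is done.

Besides the shell and the picture viewer there is one more tool, called after ">>>" by a JSON object that holds its "fn" and its "kwargs". carry_out: Moves the arm, as the interface text tells. Shift numbers are shares of 40 mm and turn numbers shares of 0.1 rad, none past 1 either way. Its arguments: {"type":"object","properties":{"plan":{"type":"string"},"claw":{"type":"number"}},"required":["plan"]}

```bash
mkdir -p pics; ls; python3 - <<'E'
from bench import ctrl
import cv2
for n in ("side","top"):
    c=ctrl.camera(n); cv2.imwrite(f"pics/{n}0.png",c["pixels"][:,:,::-1]); print(n,c["mtx"].round(1).tolist(),c["R"].round(3).tolist(),c["t"].round(3).tolist())
o=ctrl.get_obs(); print(o, ctrl.hold_point_z)
E
```

```text
pics
side [[393.4, 0.0, 285.1], [0.0, 393.4, 205.8], [0.0, 0.0, 1.0]] [[-0.999, -0.05, -0.014], [-0.025, 0.689, -0.724], [0.046, -0.723, -0.689]] [0.55, 0.055, 0.952]
top [[490.2, 0.0, 279.7], [0.0, 490.2, 214.0], [0.0, 0.0, 1.0]] [[-0.027, -1.0, -0.001], [-0.991, 0.027, -0.133], [0.133, -0.003, -0.991]] [0.06, 0.571, 1.043]
{'time_s': 0.1, 'q': array([-1.34934313e+00,  1.81477595e-01,  1.60790018e+00, -4.13609944e-05,
        1.35379476e+00, -2.06300062e-01]), 'dq': array([-0.00036453, -0.00142656, -0.00321246, -0.00253544,  0.00029864,
       -0.00188162]), 'joint_efforts': array([ 3.92519396e-04, -4.45875728e+01, -3.52236593e+01, -3.52757143e-04,
        4.15738687e-03, -7.96095861e-06]), 'eef_pos': array([ 0.23841885, -0.52269817,  0.23047192]), 'eef_rot': array([-7.89765510e-04,  9.77214193e-01,  2.12254087e-01, -2.61763671e-05]), 'wrist_force': array([-0.01418047,  0.02713945,  0.81908309]), 'torque': array([ 0.06479536, -0.01783395,  0.0545883 ]), 'grasp_force': 0.0, 'opening': 1.0010149714133696} 0.0187
```

View pics/side0.png

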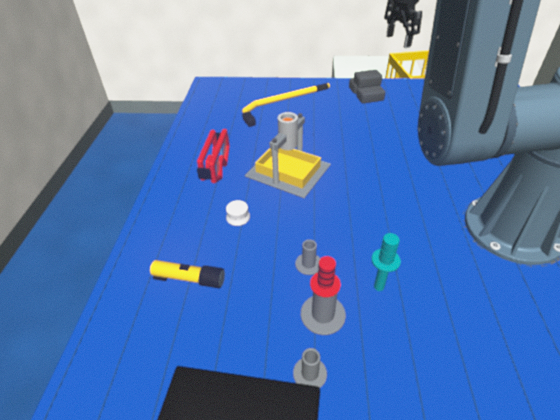

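View pics/top0.png

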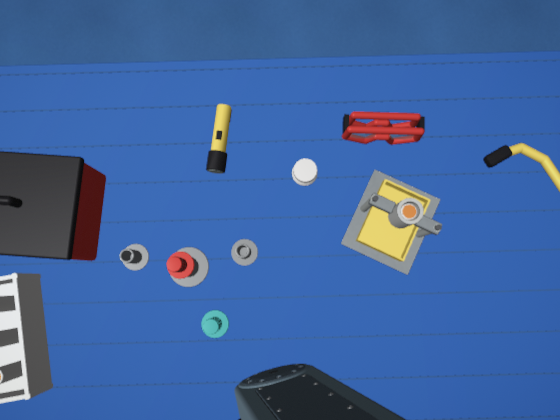

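The side view shows the red rod in the big grey holder at (325,290), with the tube rim at (288,118). The top view shows the rod at (180,265) and the tube at (409,212).

Candidates in the top view:
- **Rods:** red (180,265) and turquoise (214,324). I choose the red one.
- **Cups:** small (130,257), small (244,252) and large (188,267). I choose the large one, which holds the red rod.

Next is a close crop to check that choice.

```bash
python3 - <<'E'
import cv2,numpy as np
s=cv2.imread("pics/side0.png");t=cv2.imread("pics/top0.png")
cr=[(s,285,245),(s,248,95),(t,140,225),(t,365,170)]
z=[cv2.resize(i[y:y+75 if i is t else y+90,x:x+ (100 if i is t else 90)],(400,300) if i is t else (300,300),interpolation=cv2.INTER_CUBIC) for i,x,y in cr]
z=[cv2.copyMakeBorder(k,0,0,0,400-k.shape[1],cv2.BORDER_CONSTANT) for k in z]
cv2.imwrite("pics/crop.png",np.vstack([np.hstack(z[:2]),np.hstack(z[2:])]))
E
```

```text
(no output)
```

View pics/crop.png

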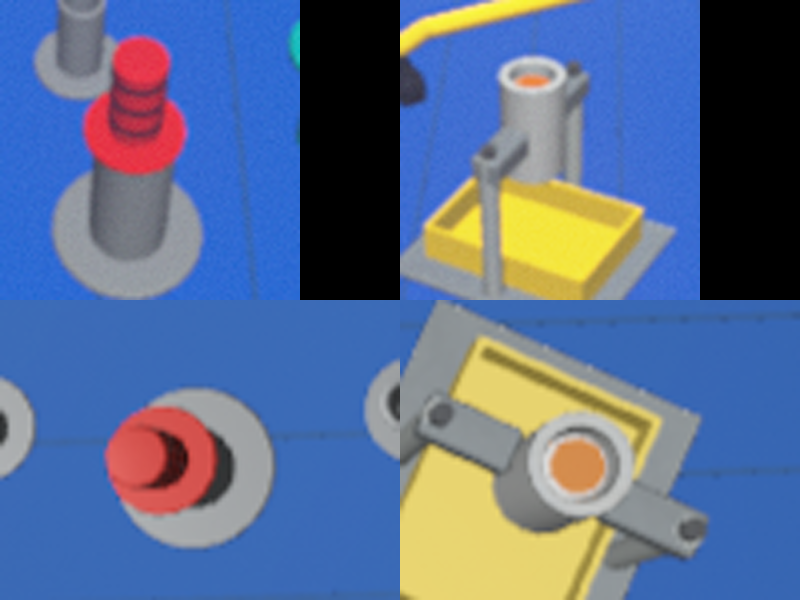

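The crop confirms the choice: the red rod has black bands and stands in the wide-foot holder. The tube rim with the orange cartridge face is clear at top (410,211) and side (288,118). Now I triangulate.

```bash
cat > h.py <<'E'
import numpy as np,cv2
from bench import ctrl
from scipy.spatial.transform import Rotation as Rn
def tri(ca,a,cb,b):
    P=[c["mtx"]@np.c_[c["R"],c["t"]] for c in (ca,cb)]
    X=cv2.triangulatePoints(P[0],P[1],np.float64(a),np.float64(b)).ravel(); return X[:3]/X[3]
def onz(c,p,z):
    o=-c["R"].T@c["t"]; d=c["R"].T@np.linalg.inv(c["mtx"])@np.r_[p,1]; return o+d*(z-o[2])/d[2]
def proj(c,X):
    v=c["mtx"]@(c["R"]@X+c["t"]); return v[:2]/v[2]
def tool(target):  # shift tcp->target in tool axes, in units of 40mm
    o=ctrl.get_obs(); w,x,y,z=o["eef_rot"]; return Rn.from_quat([x,y,z,w]).as_matrix().T@(np.array(target)-o["eef_pos"])/.04
E
python3 - <<'E'
from h import *
s=ctrl.camera("side");t=ctrl.camera("top")
for n,a,b,z in (("htop",(327,262.7),(174.75,264.25),.166),("collar",(325.5,284.6),(180.25,265),.106),("rim",(287.6,117.8),(410,211.25),.175)):
    print(n,tri(s,a,t,b).round(4),onz(s,a,z).round(4),onz(t,b,z).round(4))
for n,p in (("post1",(365+40/4,170+114/4)),("post2",(365+291/4,170+229/4))): print(n,onz(t,p,.145).round(3))
for n,p in (("small1",(130,257)),("small2",(244,252)),("turq",(214,324))):print(n,onz(t,p,.06).round(3))
o=ctrl.get_obs();w,x,y,z=o["eef_rot"];print(Rn.from_quat([x,y,z,w]).as_matrix().round(3).tolist())
E
```

```text
htop [0.4635 0.2493 0.1609] [0.4636 0.2534 0.166 ] [0.4634 0.2482 0.166 ]
collar [0.4634 0.2512 0.099 ] [0.4628 0.2563 0.106 ] [0.4638 0.2497 0.106 ]
rim [ 0.5526 -0.2072  0.1714] [ 0.552  -0.2011  0.175 ] [ 0.5523 -0.2062  0.175 ]
post1 [ 0.584 -0.146  0.145]
post2 [ 0.523 -0.267  0.145]
small1 [0.485 0.366 0.06 ]
small2 [0.489 0.123 0.06 ]
turq [0.34  0.188 0.06 ]
[[0.91, 0.415, -0.0], [0.415, -0.91, 0.001], [0.0, -0.001, -1.0]]
```

>>> {"fn": "carry_out", "kwargs": {"plan": "0.55 -0.63 -0.1 0 0 0;0.55 -0.63 -0.1 0 0 0;0.55 -0.63 -0.1 0 0 0;0.55 -0.63 -0.1 0 0 0;0.55 -0.63 -0.1 0 0 0;0.55 -0.63 -0.1 0 0 0;0.55 -0.63 -0.1 0 0 0;0.55 -0.63 -0.1 0 0 0"}}

```text
time_s: 0.87
eef_pos: [0.3151, -0.2651, 0.2634]
eef_rot: [-0.0, 0.977, 0.212, 0.0]
wrist_force: [0.3, -0.1, 0.1]
opening: 1.001
grasp_force: 0.0
```

>>> {"fn": "carry_out", "kwargs": {"plan": "0.55 -0.63 -0.1 0 0 0;0.55 -0.63 -0.1 0 0 0;0.55 -0.63 -0.1 0 0 0;0.55 -0.63 -0.1 0 0 0;0.55 -0.63 -0.1 0 0 0;0.55 -0.63 -0.1 0 0 0;0.55 -0.63 -0.1 0 0 0;0.55 -0.63 -0.1 0 0 0"}}

```text
time_s: 1.53
eef_pos: [0.3916, -0.0086, 0.2956]
eef_rot: [0.0, 0.977, 0.212, 0.0]
wrist_force: [1.0, -0.2, -0.5]
opening: 1.0
grasp_force: 0.0
```

```bash
python3 - <<'E'
from h import *
print(ctrl.get_obs()["eef_pos"],tool((.4636,.25,.29)))
E
```

```text
[ 0.39161319 -0.00860636  0.29563202] [ 4.31889819 -5.13657447  0.14014344]
```

>>> {"fn": "carry_out", "kwargs": {"plan": "0.6 -0.7 0 0 0 0;0.6 -0.7 0 0 0 0;0.6 -0.7 0 0 0 0;0.6 -0.7 0 0 0 0;0.6 -0.7 0 0 0 0;0.6 -0.7 0 0 0 0;0.6 -0.8 0 0 0 0;0 0 0 0 0 0"}}

```text
time_s: 2.2
eef_pos: [0.4615, 0.2469, 0.2946]
eef_rot: [-0.001, 0.977, 0.215, -0.0]
wrist_force: [-0.1, -0.5, -0.6]
opening: 1.003
grasp_force: 0.0
```

```bash
python3 - <<'E'
from h import *
c=ctrl.camera("wrist");im=c["pixels"][:,:,::-1].copy()
print(ctrl.get_obs()["eef_pos"],(-c["R"].T@c["t"]).round(3),c["R"].round(3).tolist())
for z in (.166,.106): print(proj(c,np.array([.4636,.25,z])))
cv2.imwrite("pics/w1.png",im)
E
```

```text
[0.46105112 0.24434279 0.29443928] [0.528 0.277 0.438] [[0.419, -0.908, -0.003], [-0.869, -0.403, 0.288], [-0.263, -0.118, -0.958]]
[277.40708468 195.84533436]
[278.04119936 180.01435998]
```

View pics/w1.png

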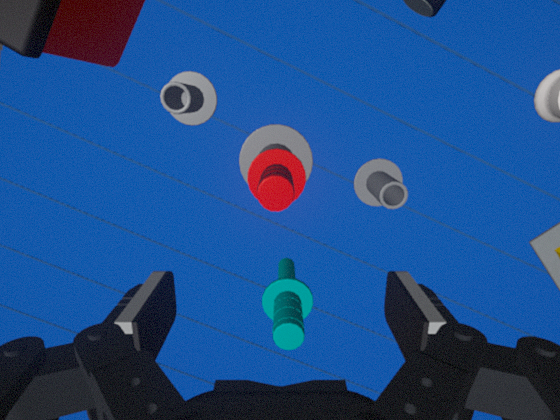

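The wrist view shows the red handle top at about (276,194), within 2 px of the prediction. The small cups stay clear of the fingers.

```bash
python3 - <<'E'
from h import *
c=ctrl.camera("wrist");im=c["pixels"].astype(int)
X=onz(c,(276.3,194.2),.166);print(X, tool((X[0],X[1],.12)))
E
```

```text
[0.46397731 0.24844849 0.166     ] [ 0.13641235 -0.10024259  4.3635292 ]
```

>>> {"fn": "carry_out", "kwargs": {"plan": "0.15 -0.12 0.3 0 0 0;0 0 0.7 0 0 0;0 0 0.8 0 0 0;0 0 0.8 0 0 0;0 0 0.8 0 0 0;0 0 0.6 0 0 0;0 0 0.36 0 0 0;0 0 0 0 0 0"}}

```text
time_s: 2.97
eef_pos: [0.462, 0.2461, 0.1165]
eef_rot: [0.0, 0.977, 0.211, -0.004]
wrist_force: [-1.2, 0.4, -0.2]
opening: 0.998
grasp_force: 0.0
```

>>> {"fn": "carry_out", "kwargs": {"plan": "0 0 0 0 0 0;0 0 0 0 0 0;0 0 0 0 0 0;0 0 0 0 0 0;0 0 0 0 0 0;0 0 0 0 0 0;0 0 0 0 0 0;0 0 0 0 0 0", "claw": 1}}

```text
time_s: 3.63
eef_pos: [0.4657, 0.2489, 0.1224]
eef_rot: [-0.0, 0.977, 0.212, 0.001]
wrist_force: [-2.5, 1.7, 6.9]
opening: 0.335
grasp_force: 58.6
```

>>> {"fn": "carry_out", "kwargs": {"plan": "0 0 -0.3 0 0 0;0 0 -0.6 0 0 0;0 0 -0.7 0 0 0;0 0 -0.7 0 0 0;0 0 -0.7 0 0 0;0 0 -0.7 0 0 0;0 0 -0.7 0 0 0;0 0 -0.6 0 0 0"}}

```text
time_s: 4.3
eef_pos: [0.4647, 0.248, 0.3235]
eef_rot: [0.0, 0.977, 0.212, 0.001]
wrist_force: [0.1, -0.8, -2.7]
opening: 0.334
grasp_force: 60.1
```

```bash
python3 - <<'E'
from h import *
o=ctrl.get_obs();print(o["eef_pos"],o["wrist_force"],tool((.5523,-.2065,.325)))
E
```

```text
[0.46468489 0.24800385 0.32345296] [ 0.06355044 -0.78463811 -2.67691456] [-2.72148371 11.24723273 -0.03358814]
```

>>> {"fn": "carry_out", "kwargs": {"plan": "-0.1 0.4 0 0 0 0;-0.18 0.75 0 0 0 0;-0.18 0.75 0 0 0 0;-0.18 0.75 0 0 0 0;-0.18 0.75 0 0 0 0;-0.18 0.75 0 0 0 0;-0.18 0.75 0 0 0 0;-0.18 0.75 0 0 0 0"}}

```text
time_s: 4.97
eef_pos: [0.5087, 0.0185, 0.3213]
eef_rot: [0.0, 0.977, 0.212, -0.0]
wrist_force: [0.7, -0.0, -3.5]
opening: 0.337
grasp_force: 60.1
```

>>> {"fn": "carry_out", "kwargs": {"plan": "-0.2 0.8 0 0 0 0;-0.2 0.8 0 0 0 0;-0.2 0.8 0 0 0 0;-0.2 0.8 0 0 0 0;-0.2 0.8 0 0 0 0;-0.2 0.8 0 0 0 0;-0.16 0.8 0 0 0 0;0 0 0 0 0 0"}}

```text
time_s: 5.63
eef_pos: [0.5524, -0.2121, 0.3205]
eef_rot: [0.001, 0.978, 0.21, -0.001]
wrist_force: [-0.8, 1.5, -2.1]
opening: 0.338
grasp_force: 60.4
```

```bash
python3 - <<'E'
from h import *
o=ctrl.get_obs();print(o["eef_pos"],o["eef_rot"],tool((.5523,-.2065,.3235)))
z=[]
for n in ("side","top"):
    c=ctrl.camera(n);i=c["pixels"][:,:,::-1]
    tip=np.array([o["eef_pos"][0],o["eef_pos"][1],.211])
    print(n,proj(c,tip),proj(c,np.array([.5523,-.2065,.175])))
    x,y=(235,55) if n=="side" else (365,150)
    z.append(cv2.resize(i[y:y+100,x:x+100],(400,400),interpolation=cv2.INTER_CUBIC))
cv2.imwrite("pics/z2.png",np.hstack(z))
E
```

```text
[ 0.55236036 -0.21205886  0.32050533] [ 1.22176143e-03  9.77727682e-01  2.09872588e-01 -7.63918972e-04] [ 0.05550684 -0.1271932  -0.07524155]
side [287.50355847 102.8690481 ] [287.56409556 116.69451495]
top [418.26036687 208.41705973] [410.14802803 211.226995  ]
```

View pics/z2.png

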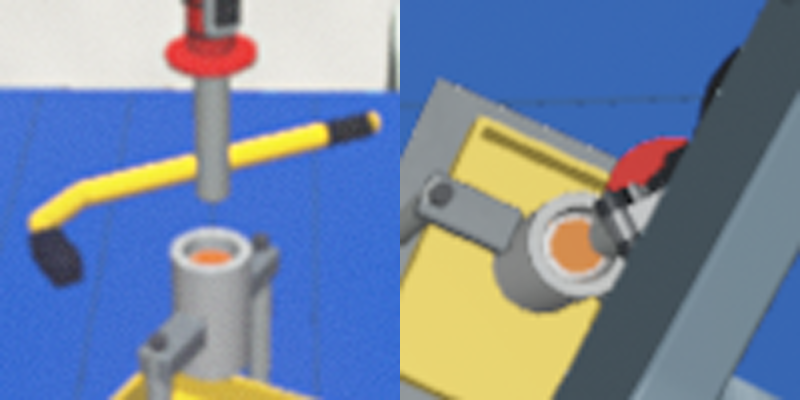

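The side view shows the shank tip at crop x 213 against the rim at x 210, so it is nearly centred. The top view shows the tip edge where the TCP pose predicts it. I'll let it settle, then descend gently.

>>> {"fn": "carry_out", "kwargs": {"plan": "0 0 0 0 0 0;0 0 0 0 0 0;0 0 0.1 0 0 0;0 0 0.2 0 0 0;0 0 0.2 0 0 0;0 0 0 0 0 0;0 0 0 0 0 0;0 0 0 0 0 0"}}

```text
time_s: 6.4
eef_pos: [0.5526, -0.2062, 0.3007]
eef_rot: [-0.0, 0.977, 0.212, -0.0]
wrist_force: [0.5, -0.4, -2.8]
opening: 0.338
grasp_force: 60.4
```

```bash
python3 - <<'E'
from h import *
o=ctrl.get_obs();print(o["eef_pos"],o["eef_rot"],tool((.5523,-.2065,.1974)))
E
```

```text
[ 0.5526054  -0.20618356  0.30070173] [-1.19466395e-04  9.77185242e-01  2.12388720e-01 -1.41079626e-04] [-0.00964903  0.00478591  2.58254415]
```

>>> {"fn": "carry_out", "kwargs": {"plan": "0 0 0.15 0 0 0;0 0 0.15 0 0 0;0 0 0.15 0 0 0;0 0 0.15 0 0 0;0 0 0.15 0 0 0;0 0 0.15 0 0 0;0 0 0.15 0 0 0;0 0 0.15 0 0 0"}}

```text
time_s: 7.07
eef_pos: [0.5533, -0.2068, 0.2548]
eef_rot: [0.001, 0.977, 0.212, 0.001]
wrist_force: [-0.6, 1.4, 8.9]
opening: 0.337
grasp_force: 61.8
```

>>> {"fn": "carry_out", "kwargs": {"plan": "0 0 0.15 0 0 0;0 0 0.15 0 0 0;0 0 0.15 0 0 0;0 0 0.15 0 0 0;0 0 0.15 0 0 0;0 0 0.15 0 0 0;0 0 0.15 0 0 0;0 0 0.15 0 0 0"}}

```text
time_s: 7.73
eef_pos: [0.5525, -0.2063, 0.2041]
eef_rot: [-0.0, 0.977, 0.212, -0.0]
wrist_force: [0.3, 0.0, -3.7]
opening: 0.338
grasp_force: 60.6
```

```bash
python3 - <<'E'
from h import *
z=[]
c=ctrl.camera("side");i=c["pixels"][:,:,::-1]
o=ctrl.get_obs();print(o["eef_pos"],o["wrist_force"])
cv2.imwrite("pics/z3.png",cv2.resize(i[80:200,230:350],(480,480),interpolation=cv2.INTER_CUBIC))
E
```

```text
[ 0.55170156 -0.20579702  0.2023506 ] [-0.92157686  0.4451219  -4.3362159 ]
```

View pics/z3.png

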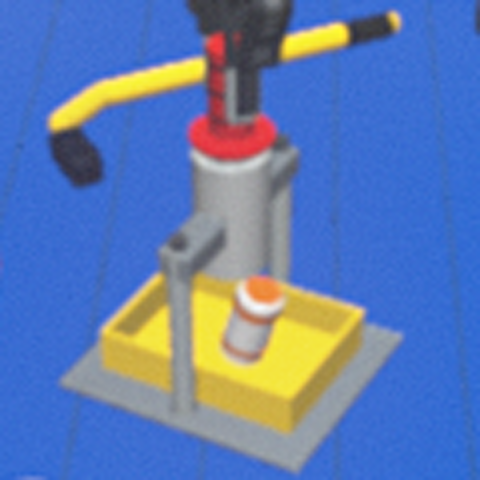

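The cartridge has dropped into the tray and is tipping over inside it. The collar is a few mm above the rim, so I lower it until it touches.

>>> {"fn": "carry_out", "kwargs": {"plan": "0 0 0.05 0 0 0;0 0 0.05 0 0 0;0 0 0.04 0 0 0;0 0 0.02 0 0 0;0 0 0 0 0 0;0 0 0 0 0 0;0 0 0 0 0 0;0 0 0 0 0 0"}}

```text
time_s: 8.45
eef_pos: [0.5527, -0.2064, 0.1987]
eef_rot: [0.0, 0.977, 0.212, 0.0]
wrist_force: [0.3, -0.6, -1.7]
opening: 0.332
grasp_force: 60.5
```

>>> {"fn": "carry_out", "kwargs": {"plan": "0 0 0.03 0 0 0;0 0 0.03 0 0 0;0 0 0 0 0 0;0 0 0 0 0 0;0 0 0 0 0 0;0 0 0 0 0 0;0 0 0 0 0 0;0 0 0 0 0 0"}}

```text
time_s: 9.12
eef_pos: [0.5529, -0.2064, 0.1975]
eef_rot: [0.0, 0.977, 0.212, 0.0]
wrist_force: [-3.2, 1.2, 6.2]
opening: 0.337
grasp_force: 61.5
```

>>> {"fn": "carry_out", "kwargs": {"plan": "0 0 0 0 0 0;0 0 0 0 0 0;0 0 0 0 0 0;0 0 0 0 0 0;0 0 0 0 0 0;0 0 0 0 0 0;0 0 0 0 0 0;0 0 0 0 0 0", "claw": -1}}

```text
time_s: 9.78
eef_pos: [0.5526, -0.2064, 0.1961]
eef_rot: [-0.0, 0.977, 0.212, -0.0]
wrist_force: [-0.0, 0.4, -0.2]
opening: 1.001
grasp_force: 0.0
```

>>> {"fn": "carry_out", "kwargs": {"plan": "0 0 -0.2 0 0 0;0 0 -0.4 0 0 0;0 0 -0.6 0 0 0;0 0 -0.6 0 0 0;0 0 -0.6 0 0 0;0 0 -0.5 0 0 0;0 0 -0.2 0 0 0;0 0 0 0 0 0"}}

```text
time_s: 10.45
eef_pos: [0.5536, -0.2069, 0.3232]
eef_rot: [0.002, 0.977, 0.212, 0.002]
wrist_force: [0.2, 0.4, 0.5]
opening: 0.999
grasp_force: 0.0
```

```bash
python3 - <<'E'
from h import *
z=[]
for n,x,y in (("side",230,80),("wrist",0,0)):
    c=ctrl.camera(n);i=c["pixels"][:,:,::-1]
    z.append(cv2.resize(i[80:200,230:350] if n=="side" else i,(400,400),interpolation=cv2.INTER_CUBIC))
o=ctrl.get_obs();print(o["eef_pos"],o["wrist_force"],o["opening"])
cv2.imwrite("pics/z4.png",np.hstack(z))
E
```

```text
[ 0.55236256 -0.20621227  0.3193647 ] [-0.06970976  0.12619253 -0.16053703] 0.9998378314708858
```

View pics/z4.png

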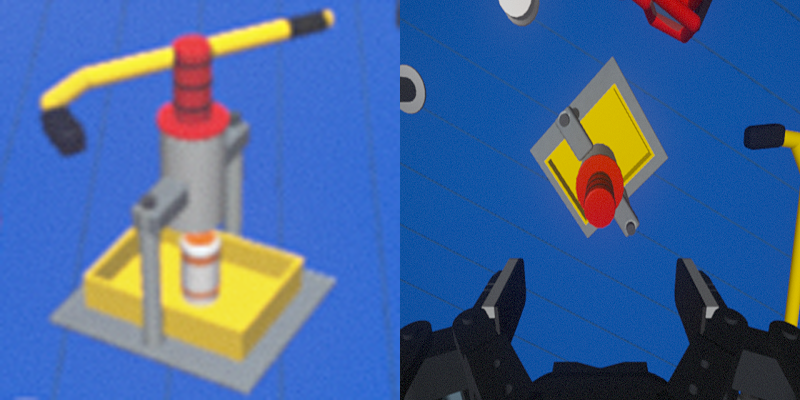

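The side view shows the rod upright with its collar flat on the rim. The cartridge is standing in the tray at crop (200,268), and the gripper is open and well clear.

```bash
python3 -c "
from bench import ctrl
print(ctrl.hand_in())"
```

```text
the job is handed in; nothing more can be done
None
```

I pushed the cartridge out into the yellow tray, left the red rod standing in the tube with its collar on the rim, let go, and handed the job in at about 10.5 s; no verdict was returned.

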